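Unlatch the bread bin and hold its sprung lid short of its balance point

ROBOT

A 7-joint arm with a two-finger parallel gripper is mounted at the origin on a cart in front of the work surface, level with it; the furniture and walls round the work are solid. World frame = base frame: x ahead of the robot, y to its left, z up, the work surface at z = 0. Lengths are in m, angles in degrees, forces in N, time in s.
With the tool pointing down it reaches from about 0.35 to 0.775 m from the base axis. Payload 3.1 kg.
Tool frame: the origin (TCP) lies on the front face of the gripper's body, between the roots of the fingers; the fingertips stand 73 mm ahead of it and the grasp point (between the pads) lies 54 mm ahead of it (ctrl.hold_point_z is the z of the grasp point in the tool frame, in m); z points along the fingers, y is the line along which they close (so a half turn about z gives the same grasp; the last joint's range is limited). The gripper opens to 85 mm and grips with 20 to 120 N. Pads are 22 mm wide; open, the fingers measure 114 mm over their backs; the gripper's body (76 mm by 85 mm) begins 54 mm behind the grasp point. The pads swing forward as they close: fully open they stand 13 mm farther back than shut.
Start: joints at [-72.634, 17.813, 0.802, 86.603, -0.252, 75.585, -1.558], TCP at [0.186, 0.518, 0.304] pointing down, gripper open.
Joint ranges: [-154.91, 154.91], [-16.99, 109.72], [-72.82, 74.43], [7.12, 147.25], [-82.49, 262.49], [11.32, 116.49], [-174.64, 174.64]. Speed limits (degrees/s): [159.86, 159.86, 180, 180, 180, 180, 180].

INTERFACE

Orientations are given as a 3x3 rotation matrix whose columns are the frame's x, y, z axes.
In Python, from bench import ctrl, vision, models gives the robot as it stands.
- The arm moves only by the tool jog_arm, never from a script. Its arguments are lists of equal length, an entry for each row: "xyz": the shift along the tool's x, y, z in m, a list of three; "delta_rot": the turn, a rotation vector about the tool's x, y, z in degrees, a list of three. A call has 1 to 5 rows; each row is the pose to reach, as a shift and turn from the pose commanded when the call began, along the tool's axes at that moment; what a row does not reach only later rows make up. A row lasts 1/8 s, in which the tool goes at most 62.5 mm and 10.7 degrees, less where a joint would pass 70% of its speed; a pose out of reach is approached as far as the arm can. A call with a gripper value outside its range is refused whole. "gripper" is the opening, from -1 (shut) to 1 (fully open), so that 0 is half open, set as the call begins (left out, the last holds). The fingers move at their own pace and stop on an object; "squeeze" is the grip in N (left out, the last holds). Time passes only in rows, so rows that repeat a pose let the fingers close. It gives the time, the measured TCP pose, the force, the opening and the grip force at its end, in the units of the state.
- ctrl.observe(): the state, without advancing time (a new reading comes with each control period).
- vision.capture(name): name is "scene" or "top" or "wrist"; returns a dict with "color" (420x560x3 uint8, blue, green, red), "mtx" (3x3 intrinsics, pixels), "eye" and "rotation" of the camera in the world; the wrist camera has in their place "mount" (4x4, takes a point from camera to tool coordinates, whose origin is the TCP and whose axes are the flange's). Camera axes: x right, y up, looking along -z (the intrinsics and any distortion apply to the point x, -y, -z); pixel columns grow to the right and rows downward; lengths in m; the calibration is good to about 2 mm. A picture is of the moment at which its call begins: read the wrist's pose just before it. There is no depth.
- ctrl.hand_in(): hands the job in; it is judged then, once.
Trained networks look in the newest picture that a camera, given by its name, has taken for a name from the list of things; names that differ only in an ending like _2 or _b are one class to them, and where a whole thing is asked for, a point or a joint stands for the part that bears it (a point fixed in the world has none). Each returns a list of dicts, best first, with "conf" (0 to 1); they miss things now and then, are a little off and sometimes report something else, mostly with a low value. They report only what shows in the picture. A call takes as long as a camera call.
- models.trace(label, camera): "region" (420x560 bool, what is visible of it) and "xy" ([column, row] in pixels, amid what is visible of it).
The state is a dict: "time_s": time; "q": joint angles; "joint_velocities": joint speeds; "joint_torque": joint torques, N m; "eef_pos": TCP position; "orientation": TCP orientation; "force": force on the tool from outside, world axes, zero at the start; "wrist_torque": the same for the moment, N m; "grip_width": finger opening in m; "gripper_force": force on a finger pad.
Only numpy, scipy, OpenCV 4.12 (cv2) and the standard library are available. Lean on these libraries where they do the work, as an engineer would, in place of code of your own. Each camera call takes 0.05 s, during which the arm holds its last target. There are 200 camera calls.

TASK

Open the bread bin so that I can put the bread in: swing the latch with the red peg well clear of the lid, then take the lid by its round black pull and lift it past the balance point (57 degrees open, where its spring starts to carry it) to about 70 degrees. Then ease it back and hold it just below the balance point, a little under 50 degrees open, and finish while still holding it there in the gripper's fingers. Keep the lid under control, so that it neither drops nor swings right back to its stop, and leave the things round the bin where they stand.

Things in the scene. Friction and masses are not known exactly. Their poses are not given: they have to be found in the camera images.
- bin: grey bread bin, 150 (x) x 180 (y) x 120 mm high, heavy and immovable on the worktop. Origin: centre of its underside; its z is up, its front with latch and pull faces its own -x (turned to the robot's left), and its +y end holds the latch, on the side away from the robot. A bamboo lid (12 mm thick, underside at height 120 mm, top at 132 mm) covers it, hinged along the far (+x) rim
- lid_hinge (a point): middle of the lid's hinge axis, at (75, 0, 120) mm in the bin's frame; the axis runs along the bin's y
- lid_pull (a point): centre of the lid's round black pull: a disc 30 mm across, 16 mm thick, its axis along the bin's y (pinch its flat faces from above; it can turn between the fingers). On a 10 mm wide stem, 50 mm ahead of the lid's front edge. At lid angle a it is, in the bin's frame, at x = 75 - 200 cos a + 6 sin a, y = 0, z = 120 + 200 sin a + 6 cos a mm
- lid (a joint): opening angle of the lid in rad, 0 shut, stop at 1.5 (upright, 86 degrees). Lid 0.45 kg with a spring that carries part of its weight: it balances at about 1.0 rad (57 degrees); below that it falls shut, above it swings open by itself. Up to about 1 N at the pull is needed anywhere
- latch_pivot (a point): top of the latch's upright pivot, at (-97, 45, 140) mm in the bin's frame, 22 mm ahead of the lid's front edge
- latch_peg (a point): top centre of the latch's upright red peg, 12 mm across and 30 mm tall (from height 140 to 170 mm), 42 mm from the pivot on a flat steel lever (12 mm wide, heights 134 to 140 mm). The peg can be pinched or pushed from above
- latch (a joint): angle of the latch lever in rad about its upright pivot. At 0 the lever points to the bin's +x, over the lid, and keeps it shut; it swings towards the bin's +y (anticlockwise from above), at 1.57 it points to the bin's left along its front, stop at 1.75. The lid is free from 1.3 on. It stays where it is left; about 0.5 N at the peg turns it
- mug: brushed steel mug, 74 mm across, 96 mm tall, loose bystander; origin at the centre of its underside
- tin: food tin, 75 mm across, 58 mm tall, loose bystander; origin at the centre of its underside
- shaker: salt shaker with a grey top, 44 mm across, 90 mm tall, loose bystander; origin at the centre of its underside

How it is judged (in metres and radians):
On the way, in this order (a step that is already met when the one before it is completed fails the run):
1. the latch is swung clear of the lid, with the lid still shut (value of joint latch above 1.3 rad and value of joint lid below 0.1 rad), for 0.1 s.
2. the lid is raised past its balance point (value of joint lid above 1.08 rad), for 0.2 s.
At the end, for the whole second after the job is handed in: The lid is held still by the fingers (contact over 0.3 N) between 0.70 and 0.97 rad (40 to 55.5 degrees), just below its balance point, after having been past it; the latch is still clear (over 1.3 rad); mug, tin and shaker are within 30 mm of their starts (value of joint lid between 0.7 and 0.97 rad and velocity of joint lid between -0.1 and 0.1 rad/s and contact force between the fingers and lid above 0.3 N and value of joint latch above 1.3 rad and distance of each of mug, tin, shaker from where it was at the start of the episode below 0.03 m); the arm keeps its last pose, push and grip.
It fails at once if the lid swings right back to its stop (over 1.42 rad) (value of joint lid above 1.42 rad).
It fails at once if the lid drops or flies (over 2.5 rad/s) (velocity of joint lid above 2.5 rad/s or velocity of joint lid below -2.5 rad/s).
It fails at once if a bystander is moved by more than 30 mm (distance of any of mug, tin, shaker from where it was at the start of the episode above 0.03 m).
It also fails if it takes over 54 s, if anything falls off the work surface, if the arm or the gripper's body presses on something with over 40 N, if the wrist force passes 120 N, or if a joint passes its speed limit or range.

## Working session

There is one attempt and no reset: what is moved stays moved. The work goes in short steps, Python scripts to look and compute and a tool call to move; the robot and the scene stay as the last step left them, time stands still between calls to the robot, and variables do not carry over. Pictures are saved under pics/ and viewed, at most 10 in all, crops included, and the job is handed in when it is done.

Besides the shell and the picture viewer there is one more tool, called after ">>>" by a JSON object that holds its "api" and its "payload". jog_arm: Moves the arm, as the interface text tells. Its arguments: {"type":"object","properties":{"xyz":{"type":"array"},"delta_rot":{"type":"array"},"gripper":{"type":"number"},"squeeze":{"type":"number"}},"required":["xyz","delta_rot"]}

```bash
mkdir -p pics; cat > h.py <<'E'
import numpy as np, cv2
from bench import ctrl, vision, models
def ray(c,px):
    d=cv2.undistortPoints(np.array([[px]],float),c["mtx"],None)[0,0]
    v=np.array([d[0],-d[1],-1.]); R=np.array(c["rotation"]); return np.array(c["eye"]),R@(v/np.linalg.norm(v))
def atz(c,px,z):
    e,v=ray(c,px); return e+v*(z-e[2])/v[2]
def tri(obs):
    A=np.zeros((3,3));b=np.zeros(3)
    for e,v in obs:
        P=np.eye(3)-np.outer(v,v);A+=P;b+=P@e
    x=np.linalg.solve(A,b); return x,[np.linalg.norm((np.eye(3)-np.outer(v,v))@(x-e)) for e,v in obs]
E
python3 - <<'E'
from h import *
ims={}
for n in("top","scene"):
    c=vision.capture(n); ims[n]=c; cv2.imwrite(f"pics/{n}1.png",c["color"])
    print(n,[k for k in c],np.round(c["eye"],3))
for l in["lid_pull","latch_peg","latch_pivot","lid","bin","latch","mug","tin","shaker"]:
    o=[]
    for n in ims:
        r=models.trace(l,n)
        print(l,n,[(np.round(x["xy"],1).tolist(),round(x["conf"],2),int(x["region"].sum())) for x in r[:2]])
        if r:o.append(ray(ims[n],r[0]["xy"]))
    if len(o)==2:
        x,e=tri(o);print("   ",np.round(x,4),np.round(e,4))
s=ctrl.observe();print(s)
E
```

```text
top ['color', 'mtx', 'eye', 'rotation'] [-0.075 -0.022  1.609]
scene ['color', 'mtx', 'eye', 'rotation'] [-0.122 -0.291  1.335]
lid_pull top [([250.8, 208.7], 0.57, 3250)]
lid_pull scene [([259.2, 206.5], 0.93, 3837)]
    [0.4842 0.0529 0.0874] [0.0053 0.0053]
latch_peg top [([229.5, 192.9], 0.54, 80)]
latch_peg scene [([246.2, 174.8], 0.56, 112), ([373.2, 301.5], 0.5, 908)]
    [0.5141 0.1106 0.1508] [0.0018 0.0018]
latch_pivot top [([255.3, 218.1], 0.69, 4016)]
latch_pivot scene [([255.9, 214.7], 0.89, 5504)]
    [0.4385 0.0367 0.1327] [0.0059 0.0059]
lid top [([254.9, 213.7], 0.68, 3197)]
lid scene [([259.6, 204.0], 0.57, 3846)]
    [0.4446 0.0342 0.1707] [0.0008 0.0008]
bin top [([252.4, 219.3], 0.8, 3945)]
bin scene [([259.5, 211.6], 0.84, 5594)]
    [0.4512 0.0419 0.111 ] [0.0036 0.0036]
latch top [([230.6, 192.8], 0.63, 93)]
latch scene [([246.9, 175.3], 0.5, 155)]
    [0.5133 0.1076 0.1522] [0.0012 0.0012]
mug top [([163.8, 245.9], 0.97, 666)]
mug scene [([155.5, 204.4], 0.95, 1001)]
    [0.3635 0.2991 0.0875] [0.0017 0.0017]
tin top [([370.8, 244.5], 0.79, 628)]
tin scene [(
[... 286 characters left out ...]
array([ 0.04207807,  0.05435522,  0.00501059,  0.02484127,  0.10079003,
       -0.09314515,  0.08722596]), 'joint_torque': array([ 5.03068841e-04, -3.79811668e+01,  1.45973763e-01, -2.30865365e+01,
        1.21510887e-02,  1.86680263e-03,  2.81787841e-06]), 'eef_pos': array([0.18590048, 0.51765467, 0.30391937]), 'orientation': array([[-9.41167389e-01,  3.37940740e-01,  5.60802837e-05],
       [ 3.37940742e-01,  9.41167389e-01,  3.04306773e-05],
       [-4.24971686e-05,  4.75921738e-05, -9.99999998e-01]]), 'force': array([-3.57115423e-04, -7.52706111e-01, -8.01176027e-01]), 'wrist_torque': array([-0.0116998 ,  0.00066384,  0.00179246]), 'gripper_force': 0.0, 'grip_width': 0.08508156729727112}
```

```bash
python3 - <<'E'
import cv2
a=cv2.imread("pics/top1.png");b=cv2.imread("pics/scene1.png")
A=cv2.resize(a[150:290,130:410],(800,400),interpolation=3);B=cv2.resize(b[130:340,130:410],(800,600),interpolation=3)
cv2.imwrite("pics/ta.png",A);cv2.imwrite("pics/sb.png",B)
E
```

```text
(no output)
```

View pics/ta.png

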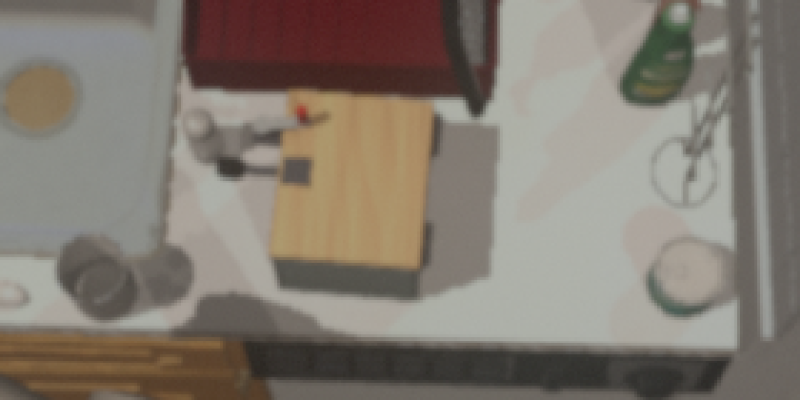

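View pics/sb.png

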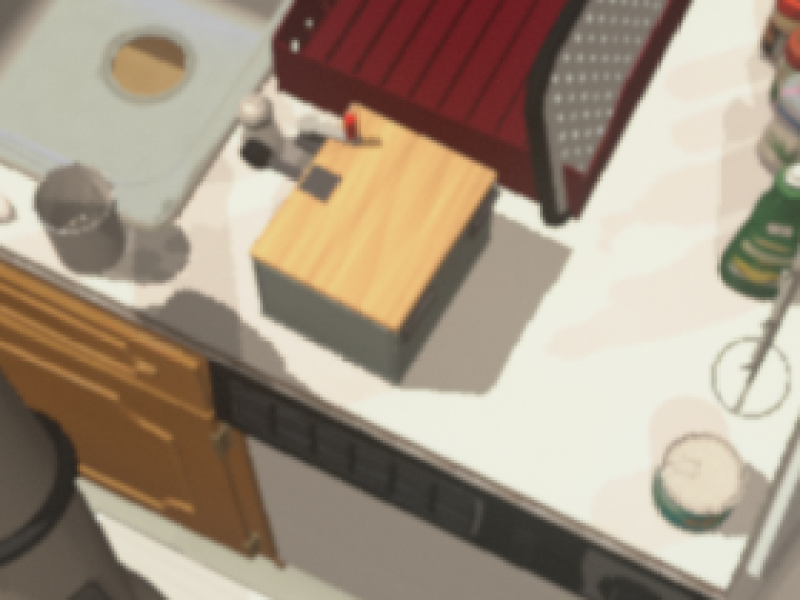

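The top crop shows the lid corners at about (290,90), (437,100), (420,268) and (272,257). The red peg is at (302,113), the pull at (230,167) and the shaker at (200,125), close to both. The front faces the robot's left, and the scene view agrees. Next I fit the bin's pose from the lid outline.

```bash
cat >> h.py <<'E'
def proj(c,P):
    R=np.array(c["rotation"]);p=(np.atleast_2d(P)-np.array(c["eye"]))@R
    q=np.c_[p[:,0],-p[:,1],-p[:,2]]@np.array(c["mtx"]).T
    return q[:,:2]/q[:,2:]
def bw(p,P):
    x,y,t=p;c,s=np.cos(t),np.sin(t);P=np.atleast_2d(P)
    return np.c_[x+c*P[:,0]-s*P[:,1],y+s*P[:,0]+c*P[:,1],P[:,2]]
E
python3 - <<'E'
from h import *
from scipy.optimize import least_squares
off={"top":(130,150,800/280),"scene":(130,130,800/280)}
C={n:vision.capture(n) for n in off}
ini={"top":[(290,90),(437,100),(420,268),(272,257)],"scene":[(357,104),(496,175),(400,332),(253,257)]}
L=np.array([(-75,90,132),(75,90,132),(75,-90,132),(-75,-90,132)])/1000
obs={}
for n,c in C.items():
    ox,oy,s=off[n]; p=np.array([(ox+u/s-.32,oy+v/s-.32) for u,v in ini[n]],np.float32)
    hsv=cv2.cvtColor(c["color"],cv2.COLOR_BGR2HSV)
    m=((hsv[...,0]>8)&(hsv[...,0]<28)&(hsv[...,1]>75)&(hsv[...,2]>110)).astype(np.uint8)
    k,lab,st,_=cv2.connectedComponentsWithStats(m); ctr=p.mean(0).astype(int); m=(lab==lab[ctr[1],ctr[0]])
    h=cv2.convexHull(np.argwhere(m)[:,::-1].astype(np.int32)); ap=cv2.approxPolyDP(h,5,True)[:,0]
    print(n,m.sum(),p.round(1).tolist(),ap.tolist())
    q=ap[[np.argmin(np.linalg.norm(ap-x,axis=1)) for x in p]]
    obs[n]=np.where(np.linalg.norm(q-p,axis=1)[:,None]<4,(q+p)/2,p)
f=lambda v:np.concatenate([(proj(C[n],bw(v,L))-obs[n]).ravel() for n in C])
r=least_squares(f,[.46,.05,-1.57],loss="soft_l1"); v=r.x
print(v,np.degrees(v[2]),r.fun.round(1)); np.save("bin.npy",v)
for n in("top","scene"):
    w=least_squares(lambda v:(proj(C[n],bw(v,L))-obs[n]).ravel(),v).x;print(n,w)
for k,P in dict(pull=(-.125,0,.126),pivot=(-.097,.045,.14),peg=(-.055,.045,.17),hinge=(.075,0,.12)).items():
    W=bw(v,P); print(k,W.round(4),[ (proj(C[n],W)[0].round(1)).tolist() for n in C], [((proj(C[n],W)[0]-off[n][:2])*off[n][2]).round().tolist() for n in C])
# shaker: top of shaker in both crops
o=[ray(C["top"],(130+200/2.857,150+121/2.857)),ray(C["scene"],(130+257/2.857,130+108/2.857))]
print("shaker",tri(o))
for l in["mug","tin","shaker"]:
  for n in C:
    rr=models.trace(l,n)
    if rr: print(l,n,rr[0]["xy"],rr[0]["conf"],atz(C[n],rr[0]["xy"],.045).round(3))
E
```

```text
top 2987 [[231.1999969482422, 181.1999969482422], [282.6000061035156, 184.6999969482422], [276.70001220703125, 243.5], [224.89999389648438, 239.60000610351562]] [[280, 186], [275, 244], [225, 239], [231, 181]]
scene 3747 [[254.60000610351562, 166.10000610351562], [303.29998779296875, 190.89999389648438], [269.70001220703125, 245.89999389648438], [218.1999969482422, 219.60000610351562]] [[303, 189], [268, 246], [218, 219], [252, 166]]
[ 0.46418393  0.0410125  -1.61575107] -92.57571694802158 [-0.4  0.   0.1 -0.5  1.  -0.4 -0.8 -0.   0.   0.4  0.5  0.6  0.2  0.1
 -1.4 -0.2]
top [ 0.463528    0.0409007  -1.62304039]
scene [ 0.46492459  0.04095873 -1.60935008]
pull [[0.4698 0.1659 0.126 ]] [[210.5, 209.1], [219.2, 185.1]] [[230.0, 169.0], [255.0, 157.0]]
pivot [[0.5135 0.1359 0.14  ]] [[221.4, 193.7], [237.1, 173.9]] [[261.0, 125.0], [306.0, 125.0]]
peg [[0.5116 0.0939 0.17  ]] [[235.1, 190.8], [250.7, 174.4]] [[300.0, 117.0], [345.0, 127.0]]
hinge [[ 0.4608 -0.0339  0.12  ]] [[279.1, 214.9], [286.7, 219.7]] [[426.0, 186.0], [448.0, 256.0]]
shaker (array([0.53712428, 0.20600119, 0.08719086]), [np.float64(0.00045515129877541234), np.float64(0.0004551512987754568)])
mug top [162.2, 243.0] 0.88 [0.386 0.313 0.045]
mug scene [156.0, 204.1] 0.63 [0.38  0.319 0.045]
tin top [373.3, 245.2] 0.66 [ 0.401 -0.319  0.045]
tin scene [374.8, 300.4] 0.96 [ 0.393 -0.313  0.045]
shaker top [199.1, 195.7] 0.81 [0.542 0.214 0.045]
shaker scene [219.4, 171.5] 0.81 [0.548 0.218 0.045]
```

```bash
cat >> h.py <<'E'
from scipy.spatial.transform import Rotation as Ro
def goal(W,yaw=None):
    """print tool-frame shift/turn from present pose to TCP goals W, tool down, tool y along yaw (deg)"""
    s=ctrl.observe();R=np.array(s["orientation"]);p=np.array(s["eef_pos"])
    for w in np.atleast_2d(W):
        out=(R.T@(w-p)).round(4).tolist()
        if yaw is not None:
            a=np.radians(yaw);y=np.array([np.cos(a),np.sin(a),0]);z=np.array([0,0,-1.]);G=np.c_[np.cross(y,z),y,z]
            out+=Ro.from_matrix(R.T@G).as_rotvec(degrees=True).round(2).tolist()
        print(out)
E
python3 - <<'E'
from h import *
print(ctrl.hold_point_z)
C={n:vision.capture(n) for n in("top","scene")}
g=lambda a,b:tri([ray(C["top"],(130+a[0]/2.857,150+a[1]/2.857)),ray(C["scene"],(130+b[0]/2.857,130+b[1]/2.857))])
print("rim",g((188,62),(275,45)),"tip",g((480,112),(553,222)))
z=.162+ctrl.hold_point_z
goal([(.512,.094,.304),(.512,.094,.26),(.512,.094,z)],-2.6)
E
```

```text
0.0539
rim (array([0.59978537, 0.22138741, 0.10054818]), [np.float64(0.0016345027129164645), np.float64(0.0016345027129164415)]) tip (array([ 0.5748043 , -0.09081603,  0.04501756]), [np.float64(0.00012438723137351892), np.float64(0.00012438723137358338)])
[-0.4501, -0.2885, -0.0001, 0.0, 0.0, 72.85]
[-0.4501, -0.2885, 0.0439, 0.0, 0.0, 72.85]
[-0.4501, -0.2885, 0.088, 0.0, 0.0, 72.85]
```

>>> {"api": "jog_arm", "payload": {"xyz": [[-0.05, -0.032, 0], [-0.1, -0.064, 0], [-0.15, -0.096, 0], [-0.2, -0.128, 0], [-0.25, -0.16, 0]], "delta_rot": [[0, 0, 9], [0, 0, 18], [0, 0, 27], [0, 0, 36], [0, 0, 45]], "gripper": 0.0}}

```text
time_s: 2.12
eef_pos: [0.3681, 0.281, 0.3042]
orientation: [[-0.422, 0.907, 0.001], [0.907, 0.422, 0.001], [0.0, 0.001, -1.0]]
force: [0.7, 0.0, -0.0]
grip_width: 0.0425
gripper_force: 0.0
```

```bash
python3 - <<'E'
from h import *
goal([(.512,.094,.304),(.512,.094,.26),(.512,.094,.216)],-2.6)
E
```

```text
[-0.2303, 0.0515, 0.0002, 0.05, -0.04, 27.57]
[-0.2303, 0.0515, 0.0442, 0.05, -0.04, 27.57]
[-0.2303, 0.0514, 0.0882, 0.05, -0.04, 27.57]
```

>>> {"api": "jog_arm", "payload": {"xyz": [[-0.055, 0.013, 0], [-0.11, 0.026, 0], [-0.165, 0.039, 0], [-0.22, 0.052, 0], [-0.23, 0.0515, 0.01]], "delta_rot": [[0, 0, 7], [0, 0, 14], [0, 0, 21], [0, 0, 27.6], [0, 0, 27.6]]}}

```text
time_s: 2.75
eef_pos: [0.5144, 0.0914, 0.2948]
orientation: [[0.05, 0.999, 0.004], [0.999, -0.05, -0.003], [-0.003, 0.004, -1.0]]
force: [-0.9, 0.4, 0.2]
grip_width: 0.0425
gripper_force: 0.0
```

```bash
python3 - <<'E'
from h import *
s=ctrl.observe();c=vision.capture("wrist")
R=np.array(s["orientation"]);p=np.array(s["eef_pos"]);M=np.array(c["mount"])
c["rotation"]=R@M[:3,:3];c["eye"]=p+R@M[:3,3]
im=c["color"].copy()
v=np.load("bin.npy")
for k,P in dict(pull=(-.125,0,.126),pivot=(-.097,.045,.14),peg=(-.055,.045,.17)).items():
    q=proj(c,bw(v,P))[0];print(k,bw(v,P),q.round(1));cv2.drawMarker(im,tuple(int(a) for a in q),(255,0,255),0,16,1)
for l in["latch_peg","lid_pull","shaker"]:
    for r in models.trace(l,"wrist")[:2]:
        print(l,r["xy"],r["conf"],r["region"].sum())
cv2.imwrite("pics/w1.png",im);print(p)
goal([(.512,.094,.304),(.512,.094,.216)],-2.6)
E
```

```text
pull [[0.46980138 0.16588621 0.126     ]] [209.2 115.2]
pivot [[0.51349761 0.13589222 0.14      ]] [270.1 155.7]
peg [[0.51161014 0.09393465 0.17      ]] [270.2 224.7]
latch_peg [276.6, 175.7] 0.7 1531
lid_pull [222.7, 235.8] 0.66 29551
shaker [297.9, 55.7] 0.77 1946
[0.51435981 0.09141598 0.29476845]
[-0.0042, 0.0012, -0.0105, -0.1, -0.06, 0.39]
[-0.0043, 0.0014, 0.0775, -0.1, -0.06, 0.39]
```

View pics/w1.png

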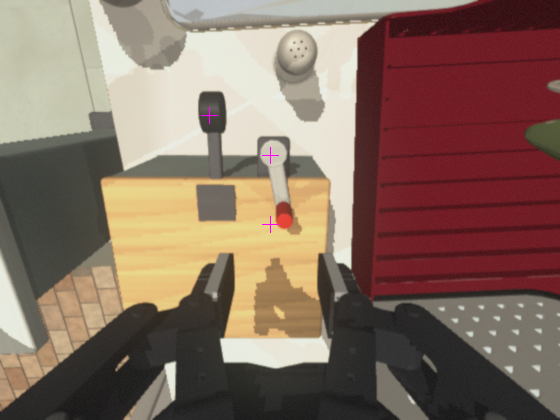

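The overlay sits within a few pixels on the pull (211,112) and the pivot (274,151). The red peg's top is at (284,219), so the latch starts slightly open. I'll locate it there.

```bash
python3 - <<'E'
from h import *
s=ctrl.observe();c=vision.capture("wrist")
R=np.array(s["orientation"]);p=np.array(s["eef_pos"]);M=np.array(c["mount"])
c["rotation"]=R@M[:3,:3];c["eye"]=p+R@M[:3,3]
hsv=cv2.cvtColor(c["color"],cv2.COLOR_BGR2HSV);m=((hsv[...,0]<6)|(hsv[...,0]>174))&(hsv[...,1]>190)&(hsv[...,2]>130)
m[:,320:]=0; q=np.argwhere(m)[:,::-1]; print(len(q),q.mean(0),q.min(0),q.max(0))
peg=atz(c,(284,219),.17);piv=atz(c,(274,151),.14);print(peg,piv,np.hypot(*(peg-piv)[:2]),atz(c,(211.5,112),.126))
v=np.load("bin.npy");d=(peg-piv)[:2];a=np.arctan2(d[1],d[0])-v[2];print("latch",a)
print(p);goal([(peg[0],peg[1],.216)],-2.6)
E
```

```text
115 [290.30434783 231.26956522] [284 225] [297 237]
[0.51686778 0.10543655 0.17      ] [0.5116794  0.14668146 0.14      ] 0.041569963429808454 [0.46668698 0.17502847 0.126     ]
latch 0.17009180339088936
[0.51093276 0.09821272 0.29347715]
[0.0068, 0.0057, 0.0778, -0.06, -0.08, 0.46]
```

```bash
python3 - <<'E'
from h import *
s=ctrl.observe();c=vision.capture("wrist")
R=np.array(s["orientation"]);p=np.array(s["eef_pos"]);M=np.array(c["mount"])
c["rotation"]=R@M[:3,:3];c["eye"]=p+R@M[:3,3]
print(p,ctrl.observe()["eef_pos"],s["joint_velocities"].round(2))
cv2.imwrite("pics/w2.png",cv2.resize(c["color"][80:280,180:380],(600,600),interpolation=2))
np.savez("w2.npz",R=c["rotation"],e=c["eye"],mtx=c["mtx"])
E
```

```text
[0.51096839 0.09871761 0.293774  ] [0.51108892 0.09880072 0.29400002] [-0.54 -0.32 -0.11 -0.38  0.28 -0.04  0.08]
```

View pics/w2.png

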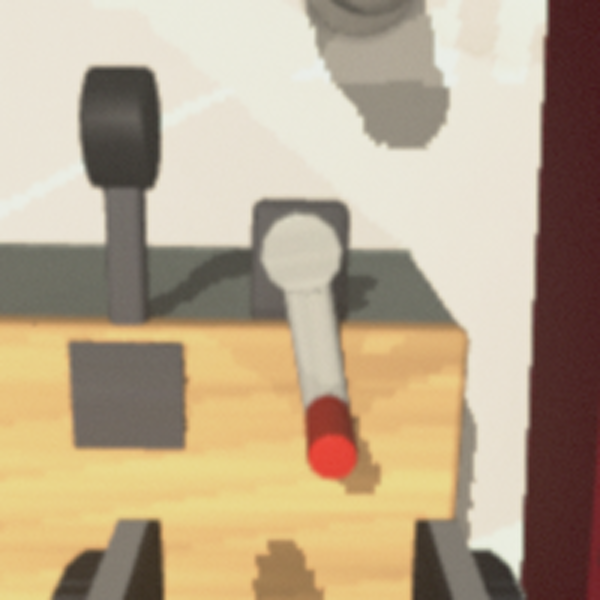

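The arm has settled. In full-image pixels, the peg top is at (290.7,232), the pivot at (280.7,164.3) and the pull at (220,122.7).

```bash
python3 - <<'E'
from h import *
d=np.load("w2.npz");c=dict(rotation=d["R"],eye=d["e"],mtx=d["mtx"])
peg=atz(c,(290.5,231.8),.17);piv=atz(c,(280.5,164.2),.14);pull=atz(c,(220,122.5),.128)
v=np.load("bin.npy");e=(peg-piv)[:2]
print(peg,piv,pull,np.hypot(*e),np.arctan2(e[1],e[0])-v[2], np.degrees(np.arctan2(*(piv-pull)[1::-1])), np.linalg.norm((piv-pull)[:2]))
goal([(peg[0],peg[1],.216)],-2.6)
E
```

```text
[0.52112234 0.09643757 0.17      ] [0.51612655 0.13742793 0.14      ] [0.47259948 0.1679094  0.128     ] 0.041293667006351974 0.16623384983217893 -35.00308756550036 0.05313874220285173
[-0.0021, 0.0102, 0.078, -0.03, -0.08, 0.48]
```

>>> {"api": "jog_arm", "payload": {"xyz": [[-0.002, 0.01, 0.0], [-0.002, 0.01, 0.03], [-0.002, 0.01, 0.06], [-0.002, 0.01, 0.077], [-0.002, 0.01, 0.077]], "delta_rot": [[0, 0, 0.4], [0, 0, 0.4], [0, 0, 0.4], [0, 0, 0.4], [0, 0, 0.4]]}}

```text
time_s: 3.68
eef_pos: [0.5211, 0.0946, 0.2157]
orientation: [[0.047, 0.999, -0.003], [0.999, -0.047, -0.001], [-0.001, -0.003, -1.0]]
force: [-0.7, -0.4, 0.6]
grip_width: 0.0428
gripper_force: 0.0
```

>>> {"api": "jog_arm", "payload": {"xyz": [[0, 0, 0], [0, 0, 0], [0, 0, 0], [0, 0, 0], [0, 0, 0]], "delta_rot": [[0, 0, 0], [0, 0, 0], [0, 0, 0], [0, 0, 0], [0, 0, 0]], "gripper": -1, "squeeze": 20}}

```text
time_s: 4.3
eef_pos: [0.5225, 0.0943, 0.2179]
orientation: [[0.048, 0.999, 0.002], [0.999, -0.048, 0.001], [0.001, 0.002, -1.0]]
force: [0.1, 1.3, 6.0]
grip_width: 0.0112
gripper_force: 21.5
```

```bash
python3 - <<'E'
from h import *
s=ctrl.observe();p=s["eef_pos"];print(s["grip_width"],p,s["force"])
piv=np.array([.5158,.1377]);b=np.radians(-92.6)
W=[]
for a in np.linspace(.17,1.66,11):
    W.append((*(piv+.042*np.array([np.cos(b+a),np.sin(b+a)])),p[2]))
print(np.round(W,4));goal(W)
E
```

```text
0.01116133946593873 [0.52247137 0.09430171 0.21794207] [0.14443726 1.32338279 6.04291591]
[[0.521  0.096  0.2179]
 [0.5271 0.0973 0.2179]
 [0.533  0.0994 0.2179]
 [0.5385 0.1024 0.2179]
 [0.5435 0.1061 0.2179]
 [0.5479 0.1106 0.2179]
 [0.5516 0.1157 0.2179]
 [0.5544 0.1212 0.2179]
 [0.5565 0.1271 0.2179]
 [0.5576 0.1333 0.2179]
 [0.5578 0.1395 0.2179]]
[0.0017, -0.0015, -0.0]
[0.0032, 0.0045, 0.0]
[0.0056, 0.0103, 0.0]
[0.0088, 0.0156, 0.0]
[0.0128, 0.0205, 0.0001]
[0.0175, 0.0246, 0.0001]
[0.0227, 0.028, 0.0001]
[0.0284, 0.0306, 0.0001]
[0.0344, 0.0324, 0.0001]
[0.0406, 0.0332, 0.0001]
[0.0469, 0.0331, 0.0001]
```

>>> {"api": "jog_arm", "payload": {"xyz": [[0.001, 0.001, -0.003], [0.003, 0.005, -0.003], [0.005, 0.01, -0.003], [0.009, 0.016, -0.003], [0.013, 0.0205, -0.003]], "delta_rot": [[0, 0, 0], [0, 0, 0], [0, 0, 0], [0, 0, 0], [0, 0, 0]]}}

```text
time_s: 4.92
eef_pos: [0.5423, 0.1054, 0.2187]
orientation: [[0.049, 0.999, -0.003], [0.999, -0.049, -0.002], [-0.002, -0.003, -1.0]]
force: [-1.7, -3.5, -5.4]
grip_width: 0.011
gripper_force: 20.5
```

>>> {"api": "jog_arm", "payload": {"xyz": [[0.005, 0.004, 0], [0.01, 0.0075, 0], [0.0155, 0.01, 0], [0.0215, 0.012, 0], [0.0275, 0.0125, 0]], "delta_rot": [[0, 0, 0], [0, 0, 0], [0, 0, 0], [0, 0, 0], [0, 0, 0]]}}

```text
time_s: 5.55
eef_pos: [0.5568, 0.1336, 0.2193]
orientation: [[0.048, 0.999, 0.0], [0.999, -0.048, -0.0], [-0.0, 0.0, -1.0]]
force: [0.8, -3.5, -13.4]
grip_width: 0.0109
gripper_force: 19.8
```

>>> {"api": "jog_arm", "payload": {"xyz": [[0.003, 0.0, 0], [0.006, 0.0, 0], [0.006, 0.0, 0], [0.006, 0, 0], [0.006, 0, 0]], "delta_rot": [[0, 0, 0], [0, 0, 0], [0, 0, 0], [0, 0, 0], [0, 0, 0]]}}

```text
time_s: 6.18
eef_pos: [0.5573, 0.1396, 0.2196]
orientation: [[0.048, 0.999, 0.001], [0.999, -0.048, 0.001], [0.001, 0.001, -1.0]]
force: [5.3, -1.0, -17.8]
grip_width: 0.0111
gripper_force: 19.6
```

>>> {"api": "jog_arm", "payload": {"xyz": [[0, 0, 0], [0, 0, 0], [0, 0, 0], [0, 0, -0.03], [0, 0, -0.065]], "delta_rot": [[0, 0, 0], [0, 0, 0], [0, 0, 0], [0, 0, 0], [0, 0, 0]], "gripper": 0}}

```text
time_s: 6.8
eef_pos: [0.5565, 0.1391, 0.286]
orientation: [[0.048, 0.999, -0.001], [0.999, -0.048, 0.0], [0.0, -0.001, -1.0]]
force: [1.5, 0.8, -0.1]
grip_width: 0.0426
gripper_force: 0.0
```

>>> {"api": "jog_arm", "payload": {"xyz": [[0.0, -0.04, -0.0], [0.0, -0.086, 0], [-0.03, -0.086, 0], [-0.03, -0.086, 0], [-0.03, -0.086, 0]], "delta_rot": [[0, 0, 0], [0, 0, 0], [0, 0, 0], [0, 0, 0], [0, 0, 0]]}}

```text
time_s: 7.42
eef_pos: [0.4699, 0.1137, 0.2856]
orientation: [[0.048, 0.999, 0.001], [0.999, -0.048, 0.001], [0.002, 0.001, -1.0]]
force: [-0.1, -0.3, 0.4]
grip_width: 0.0426
gripper_force: 0.0
```

>>> {"api": "jog_arm", "payload": {"xyz": [[0.0, 0, 0], [0, 0, 0], [0, 0, 0], [0, 0, 0], [0, 0, 0]], "delta_rot": [[0, 0, 0], [0, 0, 0], [0, 0, 0], [0, 0, 0], [0, 0, 0]]}}

```text
time_s: 8.05
eef_pos: [0.4696, 0.1131, 0.2849]
orientation: [[0.048, 0.999, -0.0], [0.999, -0.048, -0.0], [-0.0, -0.0, -1.0]]
force: [0.2, 0.2, 0.3]
grip_width: 0.0427
gripper_force: 0.0
```

```bash
python3 - <<'E'
from h import *
s=ctrl.observe();c=vision.capture("wrist")
R=np.array(s["orientation"]);p=np.array(s["eef_pos"]);M=np.array(c["mount"])
c["rotation"]=R@M[:3,:3];c["eye"]=p+R@M[:3,3]
print(p,s["joint_velocities"].round(1))
cv2.imwrite("pics/w3.png",c["color"])
np.savez("w3.npz",R=c["rotation"],e=c["eye"],mtx=c["mtx"])
print(proj(c,[(.472,.1675,.128),(.5158,.1377,.14)]))
E
```

```text
[0.46955019 0.11314796 0.28485312] [-0.  -0.  -0.   0.   0.1 -0.  -0. ]
[[274.97223513 141.83819947]
 [338.17932947 183.00173351]]
```

View pics/w3.png

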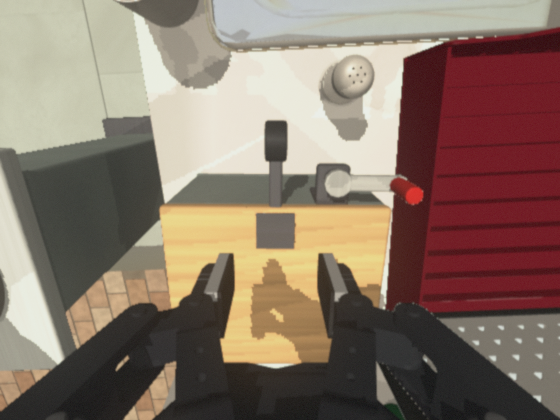

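The latch lies along the front, with the red peg at (414,192). The pull is at (276,140), within 2 px of the predicted position. I'll go down over it and grip.

>>> {"api": "jog_arm", "payload": {"xyz": [[0.028, 0, 0], [0.055, 0, 0.0], [0.055, 0, 0.04], [0.055, 0, 0.08], [0.055, 0, 0.102]], "delta_rot": [[0, 0, 0], [0, 0, 0], [0, 0, 0], [0, 0, 0], [0, 0, 0]]}}

```text
time_s: 8.72
eef_pos: [0.471, 0.1679, 0.1808]
orientation: [[0.048, 0.999, -0.003], [0.999, -0.048, -0.001], [-0.001, -0.003, -1.0]]
force: [1.2, 0.4, 0.5]
grip_width: 0.043
gripper_force: 0.0
```

>>> {"api": "jog_arm", "payload": {"xyz": [[0.0, 0, 0], [0, 0, 0], [0, 0, 0], [0, 0, 0], [0, 0, 0]], "delta_rot": [[0, 0, 0], [0, 0, 0], [0, 0, 0], [0, 0, 0], [0, 0, 0]], "gripper": -1, "squeeze": 25}}

```text
time_s: 9.35
eef_pos: [0.4722, 0.168, 0.1833]
orientation: [[0.048, 0.999, 0.0], [0.999, -0.048, 0.0], [0.0, 0.0, -1.0]]
force: [-1.0, -0.9, -0.6]
grip_width: 0.0152
gripper_force: 29.0
```

```bash
python3 - <<'E'
from h import *
s=ctrl.observe();p=np.array(s["eef_pos"]);print(s["grip_width"],p,s["force"])
t=np.load("bin.npy")[2];f=lambda a:np.array([75-200*np.cos(a)+6*np.sin(a),0,120+200*np.sin(a)+6*np.cos(a)])/1000
A=np.concatenate([np.arange(.0,1.26,.08)])
for a in A:
    d=f(a)-f(0);w=np.array([np.cos(t)*d[0],np.sin(t)*d[0],d[2]]);print(round(a,2),(np.array(s["orientation"]).T@w).round(4))
E
```

```text
0.01517209620425501 [0.47224561 0.16800757 0.18326334] [-0.96839738 -0.91952699 -0.63564994]
0.0 [0. 0. 0.]
0.08 [-0.0011  0.     -0.016 ]
0.16 [-0.0035  0.     -0.0318]
0.24 [-0.0071  0.     -0.0474]
0.32 [-0.012   0.0001 -0.0626]
0.4 [-0.0181  0.0001 -0.0774]
0.48 [-0.0253  0.0001 -0.0917]
0.56 [-3.370e-02  1.000e-04 -1.053e-01]
0.64 [-0.0431  0.0002 -0.1183]
0.72 [-0.0536  0.0002 -0.1304]
0.8 [-0.0649  0.0003 -0.1417]
0.88 [-0.0772  0.0003 -0.152 ]
0.96 [-0.0902  0.0004 -0.1613]
1.04 [-0.1039  0.0004 -0.1695]
1.12 [-0.1182  0.0004 -0.1767]
1.2 [-0.1331  0.0005 -0.1826]
```

>>> {"api": "jog_arm", "payload": {"xyz": [[-0.001, 0, -0.016], [-0.0035, 0, -0.032], [-0.007, 0, -0.0475], [-0.012, 0, -0.0625], [-0.018, 0, -0.0775]], "delta_rot": [[0, 0, 0], [0, 0, 0], [0, 0, 0], [0, 0, 0], [0, 0, 0]]}}

```text
time_s: 9.98
eef_pos: [0.4712, 0.1489, 0.2613]
orientation: [[0.049, 0.999, -0.0], [0.999, -0.049, -0.001], [-0.001, -0.0, -1.0]]
force: [-0.6, -4.7, -4.4]
grip_width: 0.0158
gripper_force: 27.7
```

>>> {"api": "jog_arm", "payload": {"xyz": [[0, 0, 0], [0, 0, 0]], "delta_rot": [[0, 0, 0], [0, 0, 0]]}}

```text
time_s: 10.22
eef_pos: [0.4712, 0.1492, 0.2608]
orientation: [[0.048, 0.999, -0.0], [0.999, -0.048, -0.001], [-0.001, -0.0, -1.0]]
force: [-3.0, -5.1, -1.4]
grip_width: 0.0153
gripper_force: 28.2
```

>>> {"api": "jog_arm", "payload": {"xyz": [[-0.007, 0, -0.0145], [-0.0155, 0, -0.028], [-0.025, 0, -0.041], [-0.0355, 0, -0.053], [-0.047, 0, -0.0645]], "delta_rot": [[0, 0, 0], [0, 0, 0], [0, 0, 0], [0, 0, 0], [0, 0, 0]]}}

```text
time_s: 10.85
eef_pos: [0.4687, 0.1027, 0.3256]
orientation: [[0.048, 0.999, -0.001], [0.999, -0.048, 0.001], [0.001, -0.001, -1.0]]
force: [-1.0, -3.3, -7.1]
grip_width: 0.0153
gripper_force: 26.4
```

>>> {"api": "jog_arm", "payload": {"xyz": [[-0.012, 0, -0.0105], [-0.025, 0, -0.0195], [-0.039, 0, -0.028], [-0.053, 0, -0.035], [-0.068, 0, -0.041]], "delta_rot": [[0, 0, 0], [0, 0, 0], [0, 0, 0], [0, 0, 0], [0, 0, 0]]}}

```text
time_s: 11.48
eef_pos: [0.4651, 0.0354, 0.3665]
orientation: [[0.047, 0.999, -0.001], [0.999, -0.047, 0.002], [0.002, -0.002, -1.0]]
force: [-5.5, 0.2, -5.6]
grip_width: 0.0155
gripper_force: 26.2
```

>>> {"api": "jog_arm", "payload": {"xyz": [[0, 0, 0], [0, 0, 0], [0, 0, 0], [0, 0, 0], [0, 0, 0]], "delta_rot": [[0, 0, 0], [0, 0, 0], [0, 0, 0], [0, 0, 0], [0, 0, 0]]}}

```text
time_s: 12.1
eef_pos: [0.4651, 0.0346, 0.3669]
orientation: [[0.048, 0.999, -0.001], [0.999, -0.048, -0.0], [-0.0, -0.001, -1.0]]
force: [-6.7, -1.4, -0.8]
grip_width: 0.0154
gripper_force: 26.5
```

```bash
python3 - <<'E'
from h import *
s=ctrl.observe();p=np.array(s["eef_pos"])
# hinge from closed grasp: pull TCP y .168 z .1833 at a=0
h=np.array([.168-.2,.1833-.006]);d=p[1:]-h
print(p,s["grip_width"],s["force"],"angle",np.arctan2(d[1],d[0])-np.arctan2(.006,.2),np.hypot(*d))
c=vision.capture("scene");cv2.imwrite("pics/s3.png",c["color"][60:300,120:400])
E
```

```text
[0.46505775 0.03458399 0.36686041] 0.015364640693236939 [-6.68801619 -1.38621472 -0.75440201] angle 1.203013165002599 0.20091435432925164
```

View pics/s3.png

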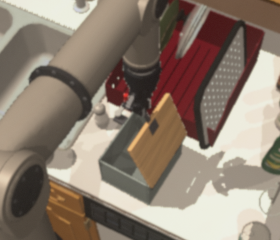

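The lid is open at about 1.20 rad with the pull between the fingers at around (140,105). The shaker and mug still stand where they were. Now I ease it back to about 0.84 rad.

>>> {"api": "jog_arm", "payload": {"xyz": [[0.015, 0, 0.006], [0.029, 0, 0.013], [0.043, 0, 0.0215], [0.056, 0, 0.0305], [0.062, 0, 0.0355]], "delta_rot": [[0, 0, 0], [0, 0, 0], [0, 0, 0], [0, 0, 0], [0, 0, 0]]}}

```text
time_s: 12.78
eef_pos: [0.4685, 0.0981, 0.3312]
orientation: [[0.046, 0.999, -0.0], [0.999, -0.046, 0.001], [0.001, -0.0, -1.0]]
force: [-6.0, 0.6, 2.3]
grip_width: 0.0153
gripper_force: 27.2
```

>>> {"api": "jog_arm", "payload": {"xyz": [[0, 0, 0], [0, 0, 0], [0, 0, 0], [0, 0, 0], [0, 0, 0]], "delta_rot": [[0, 0, 0], [0, 0, 0], [0, 0, 0], [0, 0, 0], [0, 0, 0]]}}

```text
time_s: 13.4
eef_pos: [0.4685, 0.0978, 0.3316]
orientation: [[0.047, 0.999, -0.0], [0.999, -0.047, 0.002], [0.002, -0.0, -1.0]]
force: [-7.3, 0.8, 0.1]
grip_width: 0.0156
gripper_force: 26.8
```

```bash
python3 - <<'E'
from h import *
s=ctrl.observe();p=np.array(s["eef_pos"])
d=p[1:]-np.array([.168-.2,.1833-.006])
print(p,s["grip_width"],s["gripper_force"],s["force"],s["joint_velocities"].round(2),"angle",np.arctan2(d[1],d[0])-.03,np.hypot(*d))
c=vision.capture("scene");v=np.load("bin.npy");im=c["color"].copy()
f=lambda a,y:bw([.4665,.0428,v[2]],np.array([75-150*np.cos(a)-12*np.sin(a),y,120+150*np.sin(a)-0*np.cos(a)])/1000)
for y in(-90,90):
    q=proj(c,f(.84,y))[0];cv2.drawMarker(im,tuple(int(x) for x in q),(255,0,255),0,8,1)
for l in["mug","tin","shaker"]:
    r=models.trace(l,"scene")
    if r:print(l,r[0]["xy"],r[0]["conf"])
cv2.imwrite("pics/s4.png",cv2.resize(im[100:300,150:400],(750,600)))
E
```

```text
[0.4684721  0.09778232 0.33155085] 0.015592627789838252 26.793046295642853 [-7.3174902   0.82587339  0.14435081] [-0.12 -0.05  0.06 -0.1  -0.05 -0.02 -0.13] angle 0.8413327403129428 0.20158565318090388
mug [164.0, 212.2] 0.62
tin [372.0, 302.4] 0.73
shaker [217.4, 176.3] 0.73
```

View pics/s4.png

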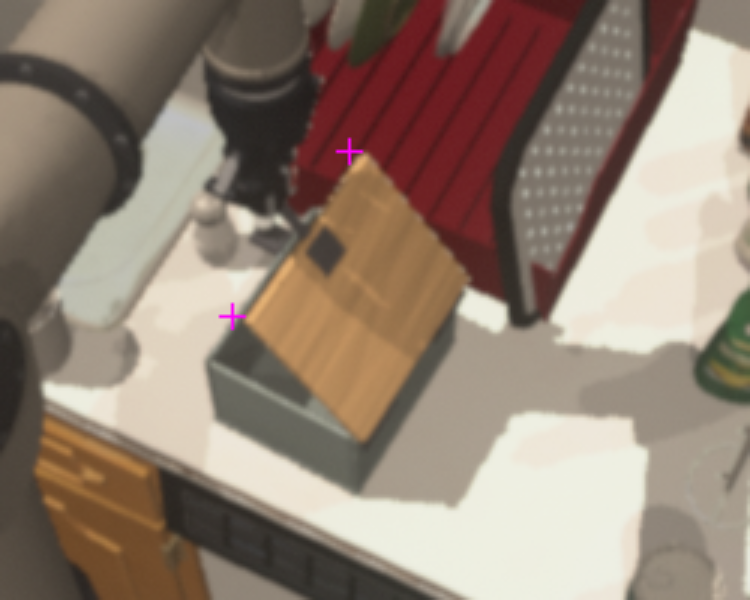

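The lid is held at about 0.84 rad. My markers are offset only because I put the lid's thickness on the wrong side. The shaker and the other bystanders haven't moved, and the arm is still.

```bash
python3 -c "
from bench import ctrl
print(ctrl.hand_in())"
```

```text
the job is handed in; nothing more can be done
None
```

The job is handed in, with no verdict returned: the latch is swung clear (about 1.66 rad), and the lid went up to about 1.20 rad (69°) and is now held in the fingers at about 0.84 rad (48°), with the mug, tin and shaker showing no visible movement.

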